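# Present the drilled coupon to the inspection camera

## Robot

A 7-joint arm with a two-finger parallel gripper is mounted at the origin on the work surface. World frame = base frame: x ahead of the robot, y to its left, z up, the work surface at z = 0. Lengths are in m, angles in rad, forces in N, time in s.
With the tool pointing down it reaches from about 0.4 to 0.875 m from the base axis. Payload 19.3 kg.
Tool frame: the origin (TCP) lies at the very end of the fingers, on their centre line; the grasp point (between the pads) lies bot.pinch_z behind it (bot.pinch_z is the distance from the TCP to the grasp point, in m); z points along the fingers, y is the line along which they close (so a half turn about z gives the same grasp; the last joint's range is limited). The gripper opens to 85 mm and grips with 20 to 120 N. Pads are 22 mm wide; open, the fingers measure 114 mm over their backs; the gripper's body (76 mm by 85 mm) begins 54 mm behind the grasp point. The pads swing forward as they close: fully open they stand 13 mm farther back than shut.
Start: joints at [1.098, 0.521, -0.036, 1.599, 0.021, 1.021, -0.113], TCP at [0.245, -0.575, 0.231] pointing down, gripper open.
Joint ranges: [-2.91, 2.91], [-0.3, 2.13], [-1.5, 1.42], [0.17, 2.43], [-1.26, 4.41], [0.16, 1.93], [-2.52, 2.52]. Speed limits (rad/s): [1.89, 1.89, 2.39, 2.39, 3.01, 3.01, 3.01].

## Interface

Orientations are given as [roll, pitch, yaw] about the fixed x, y, z axes, in that order (R = Rz(yaw) Ry(pitch) Rx(roll)).
In Python, from workcell import bot, grab_frame, ticket gives the robot as it stands.
- The arm moves only by the tool arm_command, never from a script. Its argument "commands" is a list of rows, each a list of 3 entries, a list of its own where there are three numbers: the shift along the world's x, y, z in mm, then the turn about the world's z in rad, then the gripper command: -1 is fully open, 1 is shut, values between are in proportion. In form: [[[tx, ty, tz], roll, fingers], ...]. A call has 1 to 20 rows; each row shifts and turns the commanded pose from where the row before left it; what a row does not reach is not made up. A row lasts 1/10 s, in which the tool goes at most 50 mm and 8.59 degrees, less where a joint would pass 70% of its speed; a pose out of reach is approached as far as the arm can. A call with a gripper value outside its range is refused whole. The fingers move at their own pace and stop on an object; "newtons" is the grip in N (left out, the last holds). Time passes only in rows, so rows that do not move let the fingers close. It gives the time, the measured TCP pose, the force, the opening and the grip force at its end, in the units of the state.
- bot.observe(): the state, without advancing time (a new reading comes with each control period).
- grab_frame(name): name is "scene" or "top" or "wrist"; returns a dict with "image" (480x640x3 uint8, red, green, blue), "vertical_fov" (degrees; the focal length in pixels is half the picture's height over the tangent of half this angle, whatever the lens; pixels are square), "cx", "cy" (the principal point, pixels), "k1" (the pictures are not rectified: a ray, as slopes to the right and down, at radius r is drawn at 1 + k1 r^2 times it, then the intrinsics apply), "R" (3x3) and "t" (3): a world point X has camera coordinates R X + t. Camera axes: x right, y down, z forward; pixel columns grow to the right and rows downward; lengths in m; the calibration is good to about 2 mm. A picture is of the moment at which its call begins. There is no depth.
- ticket.job_done(): hands the job in; it is judged then, once.
The state is a dict: "clock": time; "qpos": joint angles; "qd": joint speeds; "joint_efforts": joint torques, N m; "position": TCP position; "tool_rot": TCP orientation; "force": force on the tool from outside, world axes, zero at the start; "moment": the same for the moment, N m; "grip_width": finger opening in m; "finger_force": force on a finger pad.
Only numpy, scipy, OpenCV 4.12 (cv2) and the standard library are available. Lean on these libraries where they do the work, as an engineer would, in place of code of your own. Each camera call takes 0.05 s, during which the arm holds its last target. There are 200 camera calls.

## Task

Set up a picture of the drilled test plate: first slide the white porcelain background disc along the bench, without lifting it, until it is centred in the ring marked in front of the inspection camera; then take the metal plate with the round hole out of the rack and hold it up still in the air in front of the camera, the hole on the camera's line of sight 15 cm from the lens, the broad face square to the lens (so leaning back as far as the camera looks down) and its top edge level and uppermost. Finish while still holding it there, gripper closed, nothing else supporting it; leave the disc in its ring, and do not displace the other two plates, the amber jar or the steel weight.

Things in the scene. Friction and masses are not known exactly. Their poses are not given: they have to be found in the camera images.
- disc: Loose white glazed porcelain background disc, 100 mm diameter, 20 mm thick, 0.4 kg give or take, lying flat on the black bench; too wide to be gripped across. Origin: centre of its underside.
- ring: White ring painted on the bench (no thickness to bump into; 116 mm outer, 108 mm inner diameter) in front of the camera: where the disc belongs. Origin: its centre, at bench height z = 0. The camera's line of sight runs down to the centre of the top face of a disc lying centred in this ring, that is 20 mm above the ring's centre.
- camera: Inspection camera fixed on a stand: aluminium box, black lens barrel, round white light ring (60 mm diameter) around the lens at its front; 118 mm long from the lens back. Origin: centre of the lens front, 215 mm above the bench. It looks along its -x axis, 30 degrees below level; its y axis is level.
- stand: The camera's fixed stand: grey base plate 140 x 150 x 16 mm and a 22 mm steel column, 326 mm high, 65 mm behind the origin. Origin on the bench, 60 mm behind the lens front; its -x axis points level the way the camera looks; the base reaches 50 mm forward of the origin.
- focus (a point): The point in the air where the camera is in focus: on its line of sight, 150 mm in front of the lens, 140 mm above the bench. The centre of the plate's hole belongs here.
- rack: White plastic rack block fixed to the bench, 60 mm (its x) by 200 mm (its y), 35 mm high. Three slots, each 13 x 55 mm and 25 mm deep, lie in one row along its y at -60, 0 and +60 mm; each holds one upright plate, whose broad faces look along the rack's x. Which plate stands in which slot varies. Origin: centre of its underside.
- drilled: The plate to present: aluminium test plate with one round through hole, 10 mm thick (its x, across the broad faces), 52 mm wide (its y), 100 mm tall (its z, up as it stands), about 0.14 kg. Stands loose in a rack slot, its foot 10 mm above the bench, so its top edge is 110 mm above the bench. Origin: centre of its foot (lower end face). The two broad faces are alike; either may face the camera.
- hole (a point): Centre of the 18 mm round hole through the drilled plate: 45 mm above its foot, 55 mm below its top edge, mid width and mid thickness.
- narrow: Another loose aluminium plate in the rack, without a hole: 10 mm thick, 34 mm wide, 100 mm tall. Stays where it is. Origin: centre of its foot.
- short: Another loose aluminium plate in the rack, without a hole: 10 mm thick, 52 mm wide, 70 mm tall. Stays where it is. Origin: centre of its foot.
- jar: Amber glass jar with a white cap, 54 mm diameter, 85 mm tall, loose on the bench. Stays where it is. Origin: centre of its underside.
- weight: Steel balance weight with a knob on top, 40 mm diameter, 66 mm tall, loose on the bench. Stays where it is. Origin: centre of its underside.
Things that resemble listed ones, but are neither listed nor needed, are in the scene too. What is meant by the disc is not brown, red or turquoise, and is the larger of those in its own colour.

How it is judged:
On the way, in this order (a step that is already met when the one before it is completed fails the run):
1. the disc lies centred in the ring, at rest, the drilled plate still in the rack (horizontal distance between disc and ring below 0.012 m and height (world z) of disc below 0.008 m and linear speed of disc below 0.01 m/s and distance of drilled from where it was at the start of the episode below 0.02 m), for 0.2 s.
2. the drilled plate is held clear above the rack (horizontal distance between disc and ring below 0.012 m and height (world z) of drilled above 0.045 m and contact force between the fingers and drilled above 1 N and contact force between drilled and rack below 0.3 N), for 0.1 s.
At the end, for the whole second after the job is handed in: Drilled plate held still, touching only the gripper: hole within 20 mm of the focus point, face square to the lens and top edge level within 8 degrees, top uppermost; disc flat within 12 mm of the ring's centre; other plates, jar and weight within 25 mm of their starts (horizontal distance between disc and ring below 0.012 m and height (world z) of disc below 0.008 m and distance between hole and focus below 0.02 m and angle between the x axis of drilled and the x axis of camera, either way round below 0.14 rad and angle between the y axis of drilled and the y axis of camera, either way round below 0.14 rad and angle between drilled's own z axis and vertical below 0.8 rad and contact force between the fingers and drilled above 1 N and contact force between drilled and rack below 0.3 N and contact force between drilled and disc below 0.3 N and contact force between drilled and stand below 0.3 N and height (world z) of drilled above 0.06 m and linear speed of drilled below 0.02 m/s and angular speed of drilled below 0.1 rad/s and distance of each of narrow, short, jar, weight from where it was at the start of the episode below 0.025 m); the arm keeps its last pose, push and grip.
It fails at once if the disc is lifted or tipped (height (world z) of disc above 0.015 m or angle between disc's own z axis and vertical above 0.25 rad).
It fails at once if a bystander (narrow plate, short plate, jar or weight) is displaced (distance of any of narrow, short, jar, weight from where it was at the start of the episode above 0.025 m).
It also fails if it takes over 56 s, if anything falls off the work surface, if the arm or the gripper's body presses on something with over 40 N, if the wrist force passes 120 N, or if a joint passes its speed limit or range.

## Working session

There is one attempt and no reset: what is moved stays moved. The work goes in short steps, Python scripts to look and compute and a tool call to move; the robot and the scene stay as the last step left them, time stands still between calls to the robot, and variables do not carry over. Pictures are saved under pics/ and viewed, at most 10 in all, crops included, and the job is handed in when it is done.

Besides the shell and the picture viewer there is one more tool, called by a JSON object that holds its "api" and its "payload", one argument or row to a line. arm_command: Moves the arm, as the interface text tells. Its arguments: {"type":"object","properties":{"commands":{"type":"array"},"newtons":{"type":"number"}},"required":["commands"]}

```bash
ls; mkdir -p pics
cat > h.py <<'E'
import numpy as np, cv2
from workcell import bot, grab_frame, ticket
def K(f):
    h=f["image"].shape[0]; fl=h/2/np.tan(np.radians(f["vertical_fov"])/2)
    return fl
def ray(f,u,v):
    fl=K(f); d=np.array([(u-f["cx"])/fl,(v-f["cy"])/fl]); s=d.copy()
    for _ in range(20): s=d/(1+f["k1"]*(s@s))
    R=np.array(f["R"]); return -R.T@np.array(f["t"]), R.T@np.array([s[0],s[1],1])
def onz(f,u,v,z):
    o,d=ray(f,u,v); return o+d*(z-o[2])/d[2]
def proj(f,X):
    c=np.array(f["R"])@np.array(X)+np.array(f["t"]); s=c[:2]/c[2]; s=s*(1+f["k1"]*(s@s))
    return s*K(f)+[f["cx"],f["cy"]]
def save(f,n,crop=None,k=1):
    im=f["image"][...,::-1]
    if crop: a,b,c,d=crop; im=im[b:d,a:c]
    cv2.imwrite("pics/"+n,cv2.resize(im,None,fx=k,fy=k))
E
python3 - <<'E'
from h import *
import pickle
s=bot.observe();print(s,bot.pinch_z)
F={n:grab_frame(n) for n in("scene","top","wrist")}
pickle.dump(F,open("f0.pkl","wb"))
for n,f in F.items():
    save(f,n+"0.png"); print(n,{k:f[k] for k in f if k!="image"})
E
```

```text
pics
{'clock': 0.0, 'qpos': array([ 1.09782059,  0.52204123, -0.03635165,  1.60002212,  0.02121984,
        1.0211278 , -0.11281455]), 'qd': array([ 4.83230262e-04, -1.21986485e-04,  9.44889411e-05,  6.52439552e-04,
       -6.32378817e-04, -7.10181852e-04, -1.44670411e-03]), 'joint_efforts': array([-2.43359784e-03, -9.27120709e+01,  1.97912358e+00, -3.69928873e+01,
        1.77513255e-02,  8.19961773e-03, -2.64477524e-05]), 'position': array([ 0.24481421, -0.57466625,  0.23070346]), 'tool_rot': array([-3.14038347e+00,  9.32312406e-05,  4.02782927e-01]), 'force': array([ 0.54938018,  0.2378944 , -0.7559763 ]), 'moment': array([ 0.00130908, -0.03960306,  0.02762657]), 'finger_force': 0.0, 'grip_width': 0.08519622539631078} 0.0187
scene {'vertical_fov': 50.479631126066586, 'cx': 324.2383062756431, 'cy': 240.60090986338247, 'k1': -0.03957699868111416, 'R': array([[-0.23958749,  0.97085765, -0.00576692],
       [ 0.80915872,  0.19639398, -0.5537974 ],
       [-0.53652586, -0.13734929, -0.83263148]]), 't': array([ 0.11143428, -0.34801725,  1.55521171])}
top {'vertical_fov': 42.81999207624921, 'cx': 327.9332706668859, 'cy': 228.9981846022016, 'k1': 0.030444911418506925, 'R': array([[ 0.02813793, -0.99952213,  0.01279703],
       [-0.99369283, -0.02935944, -0.10822473],
       [ 0.10854872, -0.0096711 , -0.99404409]]), 't': array([-0.03182546,  0.54796622,  1.64218492])}
wrist {'vertical_fov': 58.37660280514341, 'cx': 320.22416113721715, 'cy': 232.79054005973808, 'k1': -0.015146774790558927, 'R': array([[ 0.39169456, -0.92009409, -0.00149432],
       [-0.87098283, -0.37130988,  0.32174194],
       [-0.29658771, -0.12472304, -0.94682622]]), 't': array([-0.62440744, -0.04154173,  0.38084888])}
```

View pics/scene0.png

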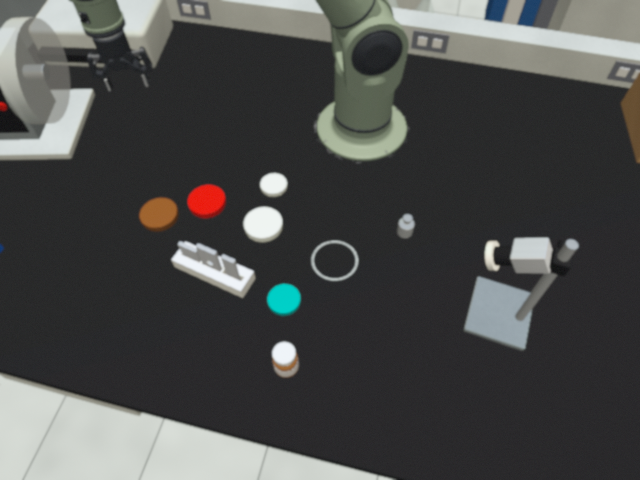

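View pics/top0.png

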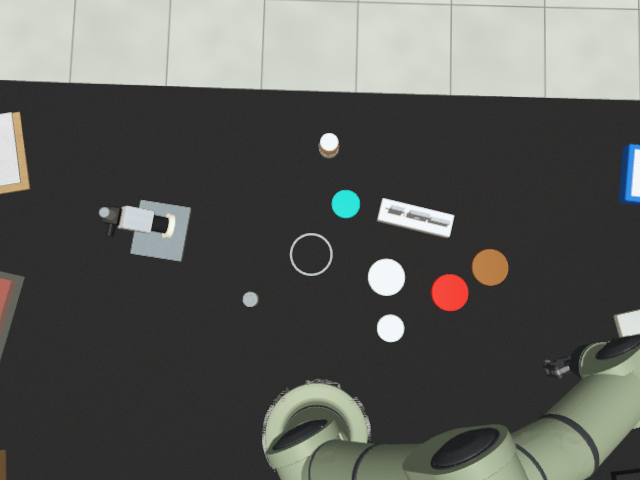

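The scene view shows the large white disc at (263,224), the smaller white one at (274,184), the ring at (335,260), the rack at (213,270) and the camera lens at (492,256). The top view shows the disc at (387,277), the ring at (311,254), the rack at (416,218), the weight at (250,299) and the jar at (329,145).

Run:
```python
from h import *
import pickle
F=pickle.load(open("f0.pkl","rb"))
def blobs(f,roi,lo=150,z=0.02,chan=None):
    a,b,c,d=roi; im=f["image"][b:d,a:c].astype(int); m=(im.min(2)>lo).astype(np.uint8)
    n,l,st,ce=cv2.connectedComponentsWithStats(m)
    out=[]
    for i in range(1,n):
        if st[i,4]>60:
            pts=np.argwhere(l==i)[:,::-1]+[a,b]; out.append((pts,st[i,4]))
    return out
t,s=F["top"],F["scene"]
def circ(f,roi,z,lo):
    for pts,A in blobs(f,roi,lo):
        h=cv2.convexHull(pts.astype(np.int32))[:,0].astype(float)
        P=np.array([onz(f,u,v,z)[:2] for u,v in h])
        c,r=cv2.minEnclosingCircle(P.astype(np.float32)); print(A,pts.mean(0),np.round(c,4),round(r*2,4))
print("top disc");circ(t,(360,255,412,345),.02,140)
print("scene disc");circ(s,(235,165,295,248),.02,140)
print("ring t");circ(t,(282,228,340,282),0,110)
print("ring s");circ(s,(305,235,365,285),0,110)
for n,f,roi in(("top",t,(372,190,462,242)),("scene",s,(165,235,260,300))):
    a,b,c,d=roi; m=(f["image"][b:d,a:c].min(2)>140).astype(np.uint8)
    n_,l,st,ce=cv2.connectedComponentsWithStats(m);k=1+st[1:,4].argmax()
    pts=(np.argwhere(l==k)[:,::-1]+[a,b]).astype(np.float32)
    P=np.array([onz(f,u,v,.035)[:2] for u,v in pts]).astype(np.float32)
    print(n,"rack",cv2.minAreaRect(P),len(P))
print("lens t");
print("weight",onz(t,250,299,.05),"jar",onz(t,329,142,.085))
# camera lens: triangulate (light ring centre)
def tri(p,q):
    o1,d1=ray(t,*p);o2,d2=ray(s,*q);A=np.stack([d1,-d2],1);x=np.linalg.lstsq(A,o2-o1,rcond=None)[0]
    return (o1+d1*x[0]+o2+d2*x[1])/2,np.linalg.norm(o1+d1*x[0]-o2-d2*x[1])
print("lens",tri((171,225),(491,256)))
# stand base corners
for f,roi in((t,(120,190,200,270)),):
    a,b,c,d=roi; im=f["image"][b:d,a:c]; 
m=cv2.inRange(t["image"][190:270,120:200],(110,125,135),(175,185,195));pts=(np.argwhere(m)[:,::-1]+[120,190]).astype(np.float32)
print("base",cv2.minAreaRect(np.array([onz(t,u,v,.016)[:2] for u,v in pts],np.float32)))
tc=cv2.resize(t["image"][180:245,365:470],None,fx=7,fy=7,interpolation=cv2.INTER_CUBIC); cv2.imwrite("pics/rack_t.png",tc[...,::-1])
sc=cv2.resize(s["image"][235:300,165:265],None,fx=7,fy=7,interpolation=cv2.INTER_CUBIC); cv2.imwrite("pics/rack_s.png",sc[...,::-1])
```

```text
top disc
1095 [386.07305936 276.8456621 ] [ 0.4231 -0.1782] 0.1022
604 [390.07284768 327.87582781] [ 0.2861 -0.1916] 0.0746
scene disc
489 [273.14314928 183.53374233] [ 0.2934 -0.187 ] 0.0813
1050 [262.58       222.84380952] [ 0.4282 -0.1756] 0.1098
ring t
334 [311.01197605 253.85928144] [0.4814 0.0292] 0.1196
ring s
429 [334.41025641 260.08857809] [0.4824 0.0303] 0.1217
top rack ((0.5880916118621826, -0.2543291449546814), (0.20256642997264862, 0.06364508718252182), 77.95759582519531) 1551
scene rack ((0.5905361175537109, -0.25035038590431213), (0.20956698060035706, 0.07994072884321213), 77.66957092285156) 1554
lens t
weight [0.35318313 0.1860677  0.05      ] jar [ 0.77727691 -0.01173251  0.085     ]
lens (array([0.5269658 , 0.36754771, 0.21483703]), np.float64(0.004535167104485585))
base ((0.5367577075958252, 0.4654175341129303), (0.18310204148292542, 0.14961157739162445), 82.82459259033203)
```

View pics/rack_s.png

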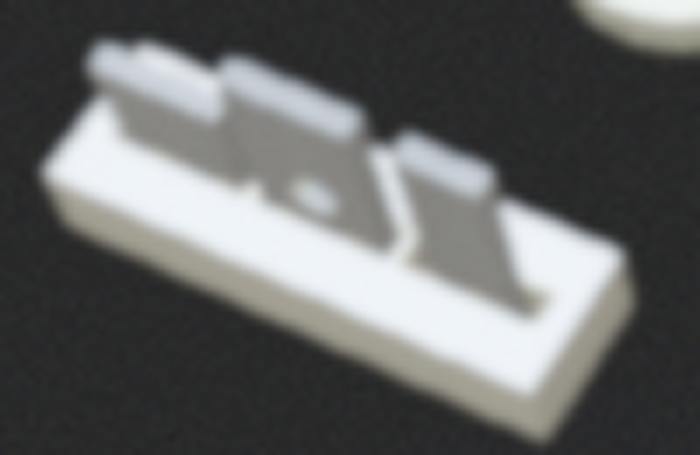

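The drilled plate (it has the hole) stands in the middle slot, with the short plate at the rack's -y end and the narrow one at +y. The ring (0.482, 0.030) and lens (0.527, 0.368, 0.215) are 0.341 m apart, against 0.338 m nominal, so they agree.

The arm can only yaw the tool. I'll grip the plate across its width and tilt it 30° by pushing its foot against the rack. First I'll push the disc with the fingers part open as a cradle.

{"api": "arm_command", "payload": {
  "commands": [
    [[18, 36, 0], 0.1, -0.41],
    [[18, 36, 0], 0.1, -0.41],
    [[18, 36, 0], 0.1, -0.41],
    [[18, 36, 0], 0.1, -0.41],
    [[18, 36, 0], 0.1, -0.41],
    [[18, 36, 0], 0.1, -0.41],
    [[18, 36, 0], 0.1, -0.41],
    [[18, 36, 0], 0.1, -0.41],
    [[16, 36, 0], 0.1, -0.41],
    [[0, 0, 0], 0, -0.41],
    [[0, 0, 0], 0, -0.41]
  ],
  "newtons": 20
}}

```text
clock: 1.25
position: [0.4051, -0.2505, 0.2313]
tool_rot: [-3.141, 0.0, 1.304]
force: [-0.2, -1.1, -0.1]
grip_width: 0.0598
finger_force: 0.0
```

{"api": "arm_command", "payload": {
  "commands": [
    [[0, 0, -45], 0, -0.41],
    [[0, 0, -45], 0, -0.41],
    [[0, 0, -45], 0, -0.41],
    [[0, 0, -45], 0, -0.41],
    [[0, 0, -25], 0, -0.41],
    [[0, 0, -15], 0, -0.41],
    [[0, 0, -5], 0, -0.41],
    [[0, 0, 0], 0, -0.41],
    [[0, 0, 0], 0, -0.41]
  ]
}}

```text
clock: 2.15
position: [0.4052, -0.2516, 0.007]
tool_rot: [3.141, 0.0, 1.302]
force: [1.3, 0.2, -0.4]
grip_width: 0.06
finger_force: 0.0
```

Run:
```python
from h import *
f=grab_frame("top"); save(f,"a.png",(330,180,500,345),4)
s=bot.observe();print(s["position"],s["force"])
```

```text
[ 0.40529847 -0.25158756  0.00716   ] [-0.34191354  0.7717915   0.40240852]
```

View pics/a.png

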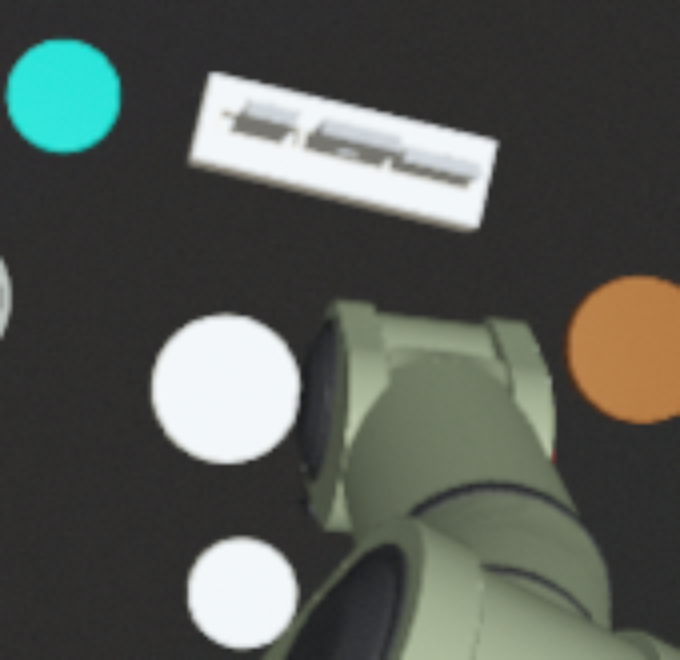

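The arm is behind the disc with the rack undisturbed (disc at about (226,389) in the crop, rack centre at (343,150)). Pushing now.

{"api": "arm_command", "payload": {
  "commands": [
    [[3, 10, 0], 0, -0.41],
    [[2, 7, 0], 0, -0.41],
    [[2, 7, 0], 0, -0.41],
    [[4, 14, 0], 0, -0.41],
    [[4, 15, 0], 0, -0.41],
    [[4, 14, 0], 0, -0.41],
    [[4, 15, 0], 0, -0.41],
    [[4, 14, 0], 0, -0.41],
    [[4, 15, 0], 0, -0.41],
    [[4, 14, 0], 0, -0.41],
    [[4, 15, 0], 0, -0.41],
    [[4, 14, 0], 0, -0.41],
    [[4, 15, 0], 0, -0.41],
    [[3, 10, 0], 0, -0.41],
    [[2, 6, 0], 0, -0.41],
    [[0, 0, 0], 0, -0.41]
  ]
}}

```text
clock: 3.8
position: [0.4572, -0.0651, 0.0063]
tool_rot: [3.141, -0.0, 1.304]
force: [0.3, 0.1, 0.2]
grip_width: 0.0601
finger_force: 0.0
```

```bash
cat > disc.py <<'E'
from h import *
s=bot.observe();p=s["position"];print(p,s["force"])
for n in("scene","top","wrist"):
    f=grab_frame(n)
    save(f,"d_%s_%d.png"%(n,s["clock"]*100))
    m=(f["image"].min(2)>170).astype(np.uint8)
    k,l,st,ce=cv2.connectedComponentsWithStats(m)
    for i in range(1,k):
        if st[i,4]<200: continue
        h=cv2.convexHull((np.argwhere(l==i)[:,::-1]).astype(np.int32))[:,0]
        P=np.array([onz(f,u,v,.02)[:2] for u,v in h],np.float32)
        c,r=cv2.minEnclosingCircle(P)
        if .03<r<.07 and abs(c[0]-.45)<.13 and abs(c[1]+.05)<.2: print(n,np.round(c,4),round(2*r,4),st[i,4])
E
python3 disc.py
```

```text
[ 0.45723128 -0.06513606  0.00632761] [0.27118263 0.13042111 0.24743262]
scene [ 0.4719 -0.0124] 0.1037 1079
top [0.4732 0.0246] 0.1309 500
wrist [ 0.4742 -0.0019] 0.1258 82949
```

{"api": "arm_command", "payload": {
  "commands": [
    [[2, 9, 0], 0, -0.41],
    [[2, 9, 0], 0, -0.41],
    [[2, 9, 0], 0, -0.41],
    [[2, 7, 0], 0, -0.41],
    [[1, 5, 0], 0, -0.41],
    [[1, 3, 0], 0, -0.41],
    [[0, 2, 0], 0, -0.41],
    [[0, 0, 0], 0, -0.41]
  ]
}}

```text
clock: 4.75
position: [0.4671, -0.0218, 0.0063]
tool_rot: [3.141, -0.0, 1.303]
force: [0.6, -0.6, -0.6]
grip_width: 0.0601
finger_force: 0.1
```

```bash
python3 disc.py; ls pics
```

```text
[ 0.46706673 -0.02178583  0.0063138 ] [ 0.56774954 -0.57746536 -0.56607908]
scene [0.4847 0.0333] 0.1118 1128
top [0.4765 0.046 ] 0.1072 314
wrist [0.4828 0.0302] 0.1059 85353
a.png
d_scene_380.png
d_scene_475.png
d_top_380.png
d_top_475.png
d_wrist_380.png
d_wrist_475.png
rack_s.png
rack_t.png
scene0.png
top0.png
wrist0.png
```

{"api": "arm_command", "payload": {
  "commands": [
    [[-4, -15, 0], 0, -0.41],
    [[-6, -20, 0], 0, -0.41],
    [[0, 0, 35], 0, -0.41],
    [[0, 0, 45], 0, -0.41],
    [[0, 0, 45], 0, -0.41],
    [[0, 0, 45], -0.1, -0.41],
    [[10, -15, 30], -0.1, -0.41],
    [[16, -25, 20], -0.14, -0.41],
    [[16, -25, 10], -0.14, -0.41],
    [[16, -25, 0], -0.14, -0.41],
    [[16, -25, 0], -0.14, -0.41],
    [[16, -25, 0], -0.14, -0.41],
    [[16, -25, 0], -0.14, -0.41],
    [[15, -25, 0], -0.14, -0.41],
    [[10, -7, 0], -0.14, -0.41],
    [[0, 0, 0], -0.14, -0.41],
    [[0, 0, 0], -0.05, -0.41],
    [[0, 0, 0], 0, -0.41],
    [[0, 0, 0], 0, -0.41]
  ]
}}

```text
clock: 6.8
position: [0.5879, -0.2539, 0.2362]
tool_rot: [-3.141, 0.0, -0.205]
force: [0.4, 0.7, 0.3]
grip_width: 0.0603
finger_force: 0.0
```

```bash
python3 disc.py
python3 - <<'E'
from h import *
f=grab_frame("wrist"); save(f,"w1.png");print(-np.array(f["R"]).T@f["t"])
c=np.array([.588,-.254]);
for ang in(78,):
    y=np.array([np.cos(np.radians(ang)),np.sin(np.radians(ang))])
    for yy,z in((-.086,.08),(-.034,.08),(-.026,.11),(.026,.11),(.043,.11),(.077,.11)): print(yy,proj(f,[*(c+yy*y),z]).round())
E
```

```text
[ 0.5878625  -0.25393884  0.23624216] [0.42350062 0.73848714 0.25971388]
scene [0.4857 0.0328] 0.1125 1136
top [0.4798 0.0292] 0.1155 1260
wrist [0.4896 0.0186] 0.1214 7223
[ 0.66922535 -0.2714638   0.37860397]
-0.086 [440. 209.]
-0.034 [368. 209.]
-0.026 [360. 221.]
0.026 [281. 221.]
0.043 [255. 220.]
0.077 [203. 220.]
```

View pics/w1.png

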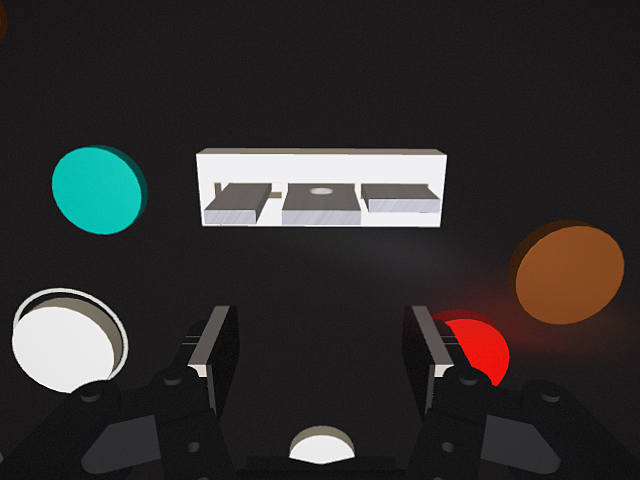

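The wrist view shows the plate tops as bright strips: narrow at columns 204-255, drilled at 282-361 and short at 368-440, all within 1 px of the prediction. The gap between narrow and drilled is 27 px, about 18 mm, enough for a 14.5 mm finger.

Run:
```python
from h import *
f=grab_frame("wrist")
g=f["image"].astype(int).mean(2)
print(np.round(g[205:230,300]),np.round(g[205:230,345])); print(np.round(g[217,248:290])); print(np.round(g[217,352:372]))
for u,v in((321.5,217),(300,217),(345,217)): print(onz(f,u,v,.11))
```

```text
[100.  99.  99.  96.  88. 156. 191. 192. 189. 191. 192. 195. 195. 198.
 193. 197. 199. 196. 195. 194. 255. 160.  17.  33.  40.] [ 97.  99. 100.  99.  92. 133. 190. 199. 193. 196. 198. 196. 190. 189.
 191. 190. 192. 194. 195. 192. 254. 158.  19.  37.  39.]
[194. 196. 194. 196. 200. 201. 206. 189.  64.  70. 113. 224. 250. 242.
 240. 241. 240. 241. 239. 240. 239. 240. 240. 240. 239. 240. 240. 240.
 240. 241. 240. 241. 242. 236. 191. 194. 194. 194. 196. 194. 192. 195.]
[188. 193. 194. 191. 194. 197. 196. 191. 198. 231. 243. 241. 240. 240.
 241. 240. 239. 240. 240. 240.]
[ 0.59032029 -0.25527662  0.11      ]
[ 0.59319221 -0.24154778  0.11      ]
[ 0.5871827  -0.27027997  0.11      ]
```

{"api": "arm_command", "payload": {
  "commands": [
    [[2, -3, -20], 0, -0.36],
    [[0, 0, -35], 0, -0.36],
    [[0, 0, -35], 0, -0.36],
    [[0, 0, -22], 0, -0.36],
    [[0, 0, 0], 0, -0.36],
    [[0, 0, 0], 0, -0.36]
  ]
}}

```text
clock: 7.65
position: [0.5902, -0.2572, 0.125]
tool_rot: [3.142, -0.0, -0.207]
force: [0.2, 0.3, -0.5]
grip_width: 0.0579
finger_force: 0.0
```

Run:
```python
from h import *
f=grab_frame("wrist"); save(f,"w2.png",(120,150,520,480),2)
```

```text
(no output)
```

View pics/w2.png

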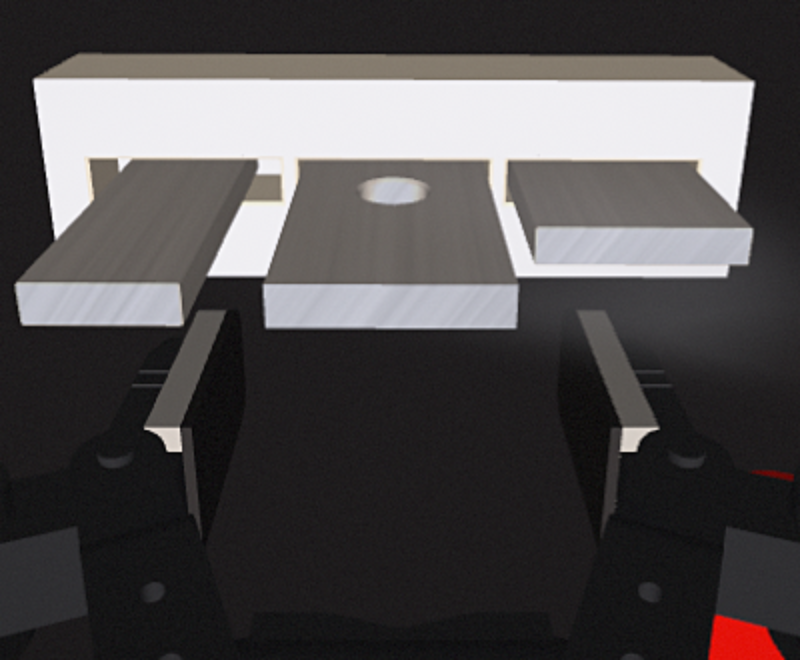

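The close view shows the tool centreline at column 400 and the plate top centred at (390,305), so the tool sits 2 mm toward the short plate, as intended. The left finger lines up with the gap (182-264), so I'll descend.

{"api": "arm_command", "payload": {
  "commands": [
    [[0, 0, -12], 0, -0.36],
    [[0, 0, -8], 0, -0.36],
    [[0, 0, -8], 0, -0.36],
    [[0, 0, -8], 0, -0.36],
    [[0, 0, -8], 0, -0.36],
    [[0, 0, 0], 0, -0.36]
  ]
}}

```text
clock: 8.3
position: [0.5894, -0.2567, 0.079]
tool_rot: [-3.141, 0.002, -0.207]
force: [-0.7, 0.1, 0.4]
grip_width: 0.0578
finger_force: 0.0
```

{"api": "arm_command", "payload": {
  "commands": [
    [[0, 1, 0], 0, 0.2],
    [[0, 0, 0], 0, 0.2],
    [[0, 0, 0], 0, 0.2],
    [[0, 0, 0], 0, 0.2],
    [[0, 0, 5], 0, 0.2],
    [[0, 0, 10], 0, 0.2],
    [[0, 0, 10], 0, 0.2],
    [[0, 0, 15], 0, 0.2],
    [[0, 0, 20], 0, 0.2],
    [[0, 0, 20], 0, 0.2],
    [[0, 0, 20], 0, 0.2],
    [[0, 0, 0], 0, 0.2],
    [[0, 0, 0], 0, 0.2]
  ],
  "newtons": 35
}}

```text
clock: 9.6
position: [0.5901, -0.256, 0.1812]
tool_rot: [3.142, -0.001, -0.207]
force: [-0.6, 0.3, -2.6]
grip_width: 0.0513
finger_force: 37.1
```

Run:
```python
from h import *
f=grab_frame("wrist"); save(f,"w3.png")
s=bot.observe(); print(s["force"],s["moment"],s["finger_force"])
```

```text
[ 0.59275322 -0.03716446 -2.19177115] [-0.00561218  0.03761096  0.00247916] 37.05803453922272
```

View pics/w3.png

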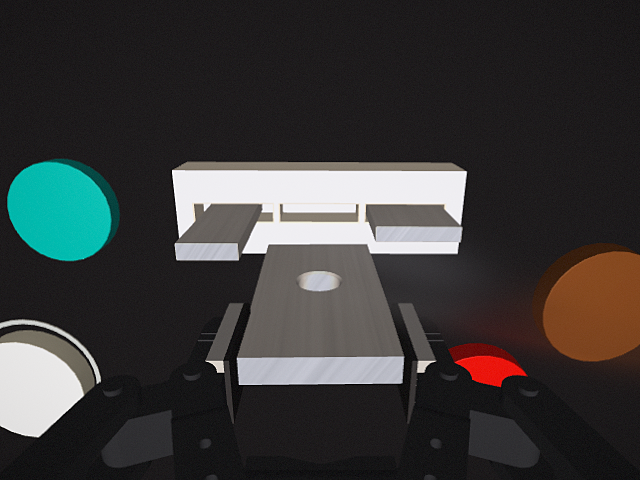

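The plate is out and held level, and the other two are undisturbed (narrow top at (207,250), short top at (418,233)). Next I'll carry it to the far side of the rack's -y end and push the foot against the rack edge to tilt it, with a light grip.

{"api": "arm_command", "payload": {
  "commands": [
    [[8, -20, 0], 0, 0.2],
    [[8, -30, 0], 0, 0.2],
    [[5, -35, 0], 0, 0.2],
    [[4, -30, 0], 0, 0.2],
    [[0, -10, 0], 0, 0.2],
    [[0, 0, -15], 0, 0.2],
    [[0, 0, -25], 0, 0.2],
    [[0, 0, -25], 0, 0.2],
    [[0, 0, -20], 0, 0.2],
    [[0, 0, -10], 0, 0.2],
    [[0, 0, 0], 0, 0.2]
  ],
  "newtons": 30
}}

```text
clock: 10.75
position: [0.6144, -0.3793, 0.0832]
tool_rot: [-3.14, 0.003, -0.206]
force: [-0.1, 0.4, -1.2]
grip_width: 0.0511
finger_force: 37.0
```

Run:
```python
from h import *
f=grab_frame("wrist"); save(f,"w4.png")
s=bot.observe(); print(s["position"],s["force"],s["moment"],s["finger_force"])
```

```text
[ 0.61490481 -0.38001489  0.08474556] [ 1.66567139  0.17588916 -0.45967521] [-0.00345034 -0.08482953 -0.04049175] 37.01417148113251
```

View pics/w4.png

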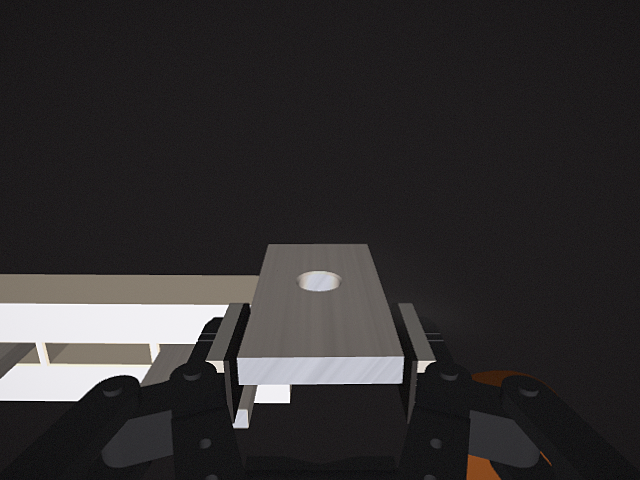

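The plate stands just beyond the rack's far face; the rack end shows behind it at (290,395) and the short plate's top at (240,420). Pushing in.

{"api": "arm_command", "payload": {
  "commands": [
    [[-8, 2, 0], 0, 0.2],
    [[-6, 1, 0], 0, 0.2],
    [[-5, 1, 0], 0, 0.2],
    [[-5, 1, 0], 0, 0.2],
    [[-5, 1, 0], 0, 0.2],
    [[-5, 1, 0], 0, 0.2],
    [[-5, 1, 0], 0, 0.2]
  ]
}}

```text
clock: 11.5
position: [0.5758, -0.3729, 0.0854]
tool_rot: [3.142, -0.001, -0.207]
force: [5.5, -0.2, -2.8]
grip_width: 0.0515
finger_force: 35.7
```

```bash
cat > tilt.py <<'E'
from h import *
import sys
s=bot.observe(); print(s["position"],s["tool_rot"],s["force"],s["moment"],s["finger_force"],s["clock"])
for n in sys.argv[1:]:
    f=grab_frame(n); save(f,"t_%s_%d.png"%(n,s["clock"]*100))
E
python3 tilt.py wrist
```

```text
[ 0.57580734 -0.37288433  0.08535046] [ 3.14157755e+00 -5.29098072e-04 -2.07133324e-01] [ 5.53906152 -0.20497512 -2.80087031] [-0.06807105 -1.26595337 -0.06964219] 35.707361698150635 11.5
```

{"api": "arm_command", "payload": {
  "commands": [
    [[-5, 1, 0], 0, 0.2],
    [[-5, 1, 0], 0, 0.2],
    [[-4, 1, 0], 0, 0.2],
    [[-3, 1, 0], 0, 0.2],
    [[0, 0, 0], 0, 0.2]
  ]
}}

```text
clock: 12.05
position: [0.5585, -0.3691, 0.0855]
tool_rot: [3.141, 0.0, -0.208]
force: [1.8, 0.5, 1.7]
grip_width: 0.0513
finger_force: 35.3
```

```bash
python3 tilt.py wrist
```

```text
[ 0.5585332  -0.36910436  0.08546377] [ 3.14148514e+00  2.49406482e-04 -2.07564491e-01] [1.78384537 0.4596109  1.72454244] [-0.15624556 -0.63099865 -0.11773544] 35.33982217311859 12.05
```

```bash
cp pics/t_wrist_12*.png pics/t1.png 2>/dev/null; ls pics | tail -5
```

```text
w1.png
w2.png
w3.png
w4.png
wrist0.png
```

View pics/t1.png

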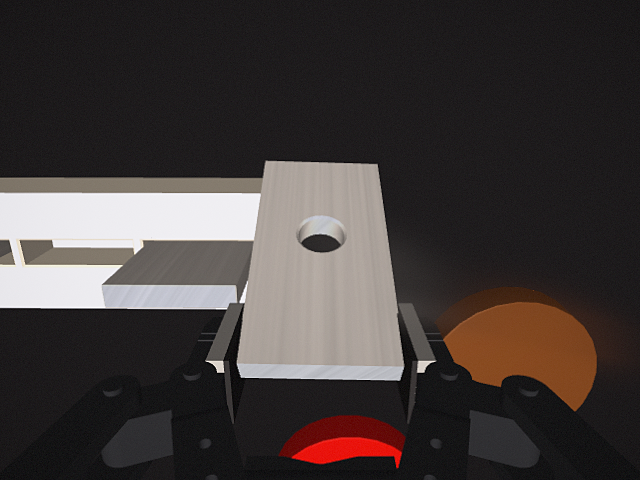

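The plate is now tilted: face corners at about (240,363), (404,367), (265,161) and (378,165), hole at (321,234). I'll compute its pose from these.

```bash
cat > pose.py <<'E'
from h import *
def pose(f,px):
    # px: face corners top-left, top-right, foot-left, foot-right (face nearest the camera)
    fl=K(f); C=np.array([[fl,0,f["cx"]],[0,fl,f["cy"]],[0,0,1]])
    R=np.array(f["R"]);t=np.array(f["t"])
    u=[]
    for p in px:
        o,d=ray(f,*p); c=R@d; u.append(c[:2]*fl/c[2]+[f["cx"],f["cy"]])
    # plate frame: y left->right negative: image left = +y (plate), z up, x toward camera
    obj=np.array([[5,26,100],[5,-26,100],[5,26,0],[5,-26,0]],float)/1000
    ok,r,tt=cv2.solvePnP(obj,np.array(u),C,None,flags=cv2.SOLVEPNP_ITERATIVE)
    Ro=cv2.Rodrigues(r)[0]; W=R.T@Ro; T=R.T@(tt[:,0]-t)
    pr=cv2.projectPoints(obj,r,tt,C,None)[0][:,0]
    print("reproj",np.abs(pr-u).max().round(2))
    return W,T
def report(W,T):
    h=T+W@[0,0,.045]
    print("x",W[:,0].round(3),"y",W[:,1].round(3),"z",W[:,2].round(3),"lean deg",np.degrees(np.arccos(W[2,2])).round(1),"hole",h.round(4),"foot",T.round(4))
    return h
E
python3 - <<'E'
from pose import *
f=grab_frame("wrist")
g=cv2.cvtColor(f["image"],cv2.COLOR_RGB2GRAY)
c=np.array([[240,363],[404,367],[265,161],[378,164]],np.float32).reshape(-1,1,2)
c2=cv2.cornerSubPix(g,c.copy(),(4,4),(-1,-1),(3,50,.01));print(c2[:,0])
for q in(c,c2):
    W,T=pose(f,q[:,0]); h=report(W,T); print(h-bot.observe()["position"])
E
```

```text
[[240.      363.     ]
 [403.6717  367.0438 ]
 [265.28708 160.46426]
 [376.99213 163.7432 ]]
reproj 1.31
x [ 0.841 -0.221  0.494] y [0.242 0.97  0.022] z [-0.484  0.101  0.869] lean deg 29.6 hole [ 0.581  -0.3744  0.0628] foot [ 0.6028 -0.3789  0.0237]
[ 0.02217603 -0.0053278  -0.02263187]
reproj 0.7
x [ 0.838 -0.225  0.498] y [0.245 0.969 0.025] z [-0.488  0.101  0.867] lean deg 29.9 hole [ 0.581  -0.3743  0.0625] foot [ 0.6029 -0.3788  0.0235]
[ 0.02214947 -0.00519765 -0.02293836]
```

Lean 29.6°, top edge level within 1.5°. I'll tighten the grip and lift clear.

{"api": "arm_command", "payload": {
  "commands": [
    [[0, 0, 0], 0, 0.2],
    [[0, 0, 0], 0, 0.2],
    [[1, 0, 8], 0, 0.2],
    [[0, 0, 15], 0, 0.2],
    [[0, 0, 25], 0, 0.2],
    [[0, 0, 30], 0, 0.2],
    [[0, 0, 25], 0, 0.2],
    [[0, 0, 12], 0, 0.2],
    [[0, 0, 0], 0, 0.2]
  ],
  "newtons": 90
}}

```text
clock: 13.05
position: [0.5605, -0.3693, 0.2023]
tool_rot: [3.141, -0.002, -0.207]
force: [0.3, 0.1, -0.8]
grip_width: 0.0504
finger_force: 93.3
```

{"api": "arm_command", "payload": {
  "commands": [
    [[0, 10, 0], 0.05, 0.2],
    [[0, 25, 0], 0.1, 0.2],
    [[-3, 35, 0], 0.1, 0.2],
    [[-3, 35, 0], 0.1, 0.2],
    [[-3, 35, 0], 0.1, 0.2],
    [[-3, 35, 0], 0.1, 0.2],
    [[-3, 35, 0], 0.1, 0.2],
    [[-3, 35, 0], 0.1, 0.2],
    [[-3, 35, 0], 0.1, 0.2],
    [[-3, 35, 0], 0.1, 0.2],
    [[-3, 35, 0], 0.1, 0.2],
    [[-3, 35, 0], 0.1, 0.2],
    [[-3, 35, 0], 0.1, 0.2],
    [[-3, 35, 0], 0.1, 0.2],
    [[-3, 35, 0], 0.1, 0.2],
    [[-3, 30, 0], 0.1, 0.2],
    [[-3, 20, 0], 0.1, 0.2],
    [[-3, 10, 0], 0.05, 0.2],
    [[0, 0, 0], 0, 0.2],
    [[0, 0, 0], 0, 0.2]
  ]
}}

```text
clock: 15.05
position: [0.5118, 0.1799, 0.1998]
tool_rot: [-3.141, 0.001, 1.491]
force: [0.7, -0.9, -0.9]
grip_width: 0.0502
finger_force: 93.4
```

{"api": "arm_command", "payload": {
  "commands": [
    [[-2, 9, -10], 0, 0.2],
    [[-2, 12, -12], 0, 0.2],
    [[-2, 9, -10], 0, 0.2],
    [[0, 3, -5], 0, 0.2],
    [[0, 0, 0], 0, 0.2],
    [[0, 0, 0], 0, 0.2],
    [[0, 0, 0], 0, 0.2]
  ]
}}

```text
clock: 15.75
position: [0.5063, 0.2136, 0.1637]
tool_rot: [3.141, -0.0, 1.492]
force: [-0.4, 0.1, -0.5]
grip_width: 0.0499
finger_force: 93.4
```

```bash
python3 disc.py
python3 - <<'E'
from pose import *
s=bot.observe();print(s["position"],s["tool_rot"])
for n in("wrist","scene"): 
    f=grab_frame(n); save(f,"fin_%s.png"%n)
w=cv2.imread("pics/fin_wrist.png"); sc=cv2.imread("pics/fin_scene.png")[190:340,290:560]
sc=cv2.resize(sc,None,fx=1.48,fy=1.48)
w=cv2.resize(w,(400,300)); o=np.zeros((300,800,3),np.uint8); o[:,:400]=w; o[:sc.shape[0],400:400+min(400,sc.shape[1])]=sc[:300,:400]
cv2.imwrite("pics/comb.png",o)
E
```

```text
[0.50631809 0.21358348 0.16365483] [-0.36397745  0.08350461 -0.54449882]
scene [0.4857 0.0328] 0.1125 1135
top [0.4798 0.0295] 0.1155 1261
[0.50619588 0.2137257  0.16359504] [ 3.14112895e+00 -8.20424825e-05  1.49221550e+00]
```

View pics/comb.png

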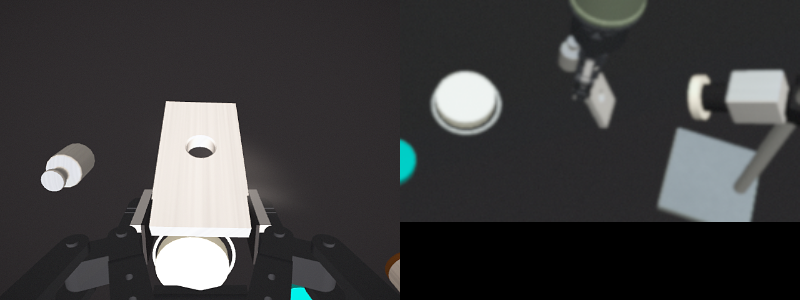

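The wrist half shows the plate tilted with its hole at (200,147) and the disc in the ring behind it. The scene half shows the plate facing the lens and the disc sitting inside the ring. One last numeric check.

Run:
```python
from pose import *
f=grab_frame("wrist"); g=cv2.cvtColor(f["image"],cv2.COLOR_RGB2GRAY)
c=np.array([[240,364],[403,367],[265,162],[377,165]],np.float32).reshape(-1,1,2)
c2=cv2.cornerSubPix(g,c.copy(),(5,5),(-1,-1),(3,50,.01));print(c2[:,0])
L=np.radians(82.6); F=np.array([.482+.2078*np.cos(L),.0297+.2078*np.sin(L),.14])
cx=np.array([np.cos(L)*.866,np.sin(L)*.866,.5]); cy=np.array([-np.sin(L),np.cos(L),0])
for q in(c,c2):
    W,T=pose(f,q[:,0]); h=report(W,T); print("err mm",((h-F)*1e3).round(1),"ang x,y deg",np.degrees(np.arccos(abs(W[:,0]@cx))).round(1),np.degrees(np.arccos(abs(W[:,1]@cy))).round(1))
```

```text
[[237.84352 362.57663]
 [401.9913  366.14746]
 [265.32162 161.52747]
 [376.66763 164.98926]]
reproj 0.97
x [0.105 0.862 0.496] y [-0.994  0.111  0.017] z [-0.04  -0.494  0.868] lean deg 29.7 hole [0.5081 0.236  0.1401] foot [0.5099 0.2582 0.101 ]
err mm [-0.7  0.2  0.1] ang x,y deg 0.6 1.4
reproj 0.57
x [0.105 0.866 0.489] y [-0.993  0.113  0.012] z [-0.045 -0.487  0.872] lean deg 29.3 hole [0.5079 0.2364 0.1405] foot [0.5099 0.2583 0.1012]
err mm [-0.9  0.6  0.5] ang x,y deg 0.9 1.1
```

All within tolerance.

```bash
python3 -c "
from workcell import ticket
print(ticket.job_done())"
```

```text
the job is handed in; nothing more can be done
None
```

The job is handed in, though it returned no verdict: by my last measurements the disc was centred in the ring to about 3 mm, and the drilled plate was held at the focus point (hole about 1 mm off, face about 1° from square).

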